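# Number the parts capsules on the pedal marker

## Task

Use the pedal marker to number the capsules that stand on the desk, one after another in the order red, blue, yellow (one of them may be missing): lay the capsule on its side, fully down in the blue cradle, either way round, let go, press the pedal right down to its stop and hold it there for a second, then let it up and lay the capsule on its side in the white tray. At the end all capsules lie side by side on the floor of the tray, none on top of another, the pedal is up, and the other small things on the desk have been left where they were.

Things in the scene. Friction and masses are not known exactly. Their poses are not given: they have to be found in the camera images.
- capsule_red: sealed metal capsule, red hexagonal cap and red band, dark hexagonal foot; 112 mm long; round body 34 mm across, 88 mm long between the hexagons (40 mm over flats, 46 over corners, 12 thick); 0.12 kg. Origin at the centre of the foot's underside, z along the axis to the cap. Starts upright. The brown leather pad on the desk before it is 3 mm thick. May be absent (None)
- capsule_blue: sealed metal capsule, blue hexagonal cap and blue band, dark hexagonal foot; 112 mm long; round body 34 mm across, 88 mm long between the hexagons (40 mm over flats, 46 over corners, 12 thick); 0.12 kg. Origin at the centre of the foot's underside, z along the axis to the cap. Starts upright. The brown leather pad on the desk before it is 3 mm thick. May be absent (None)
- capsule_yellow: sealed metal capsule, yellow hexagonal cap and yellow band, dark hexagonal foot; 112 mm long; round body 34 mm across, 88 mm long between the hexagons (40 mm over flats, 46 over corners, 12 thick); 0.12 kg. Origin at the centre of the foot's underside, z along the axis to the cap. Starts upright. The brown leather pad on the desk before it is 3 mm thick. May be absent (None)
- capsule_red_mid (a point): middle of the red capsule, on its axis 56 mm from the foot, same axes; lying on the desk it is 20 mm up
- capsule_blue_mid (a point): middle of the blue capsule, on its axis 56 mm from the foot, same axes; lying on the desk it is 20 mm up
- capsule_yellow_mid (a point): middle of the yellow capsule, on its axis 56 mm from the foot, same axes; lying on the desk it is 20 mm up
- marker: pedal marker, fixed to the desk: grey plate 118 x 190 mm, 12 mm thick, blue cradle on its left, spring pedal on its right. Origin on the desk under the plate (which reaches from x = -60 to +58 mm, y = -98 to +92 mm); x points away from the robot (yaw varies), z up
- cradle_mid (a point): cradle middle, at (0, 40, 50) mm of the marker, same axes: the middle of a seated capsule comes here, its axis along y. Two V saddles, 8 mm thick, at y = -33.5 and +33.5 mm, rims about 4 mm below the axis, 52 mm wide; 59 mm between them is free for fingers, down to 20 mm above the desk. The body lies in the Vs, the hexagons outside them with 6.5 mm to spare at each end
- print_pad_top (a point): centre of the top of the orange print pad between the saddles; linked to the pedal, it rises from 36 mm below cradle_mid (pedal up) to 19 mm below it (pedal on its stop), 2 mm under the capsule
- pedal (a joint): pedal angle in rad: 0 = up (rest), 0.30 = down on its stop; the spring brings it back. Pressing at pedal_pad takes about 4 N at first and 10 N at the stop
- pedal_pad (a point): point on the upper face of the pedal's black rubber tread (70 x 58 mm), 80 mm from the hinge (the hinge lies towards the marker's +x, 24 mm above the desk); about 55 mm above the desk when up, 32 mm when down. It moves with the pedal
- tray: white tray with cork floor, fixed to the desk, 155 (x) by 250 (y) mm outside, walls 5 mm thick and 18 mm high; origin on the desk surface under its centre, inner floor 5 mm above it; a capsule lying in it has its middle 25 mm above the desk
- loupe: black bench loupe, 38 mm across, 32 mm high; bystander, origin at the centre of its underside
- tin: flat round tin, 62 mm across, 24 mm high; bystander, origin at the centre of its underside
- oil_pot: black oil pot with a red lid, 37 mm across, 32 mm high; bystander, origin at the centre of its underside
- drop_bottle: light blue rinse bottle with a white cap, 29 mm across, 62 mm high; bystander, origin at the centre of its underside
- pliers: red-handled pliers, 128 mm long; bystander, origin at the centre of its underside

How it is judged:
On the way, in this order (a step that is already met when the one before it is completed fails the run):
1. the red capsule lies seated in the cradle while the pedal is held down on its stop (x of capsule_red_mid in the frame of cradle_mid between -0.006 and 0.006 m and y of capsule_red_mid in the frame of cradle_mid between -0.012 and 0.012 m and z of capsule_red_mid in the frame of cradle_mid between -0.005 and 0.006 m and angle between the z axis of capsule_red_mid and the y axis of cradle_mid, either way round below 0.06 rad and distance between print_pad_top and capsule_red_mid below 0.0209 m), for 0.5 s.
2. the blue capsule lies seated in the cradle while the pedal is held down on its stop (x of capsule_blue_mid in the frame of cradle_mid between -0.006 and 0.006 m and y of capsule_blue_mid in the frame of cradle_mid between -0.012 and 0.012 m and z of capsule_blue_mid in the frame of cradle_mid between -0.005 and 0.006 m and angle between the z axis of capsule_blue_mid and the y axis of cradle_mid, either way round below 0.06 rad and distance between print_pad_top and capsule_blue_mid below 0.0209 m), for 0.5 s.
3. the yellow capsule lies seated in the cradle while the pedal is held down on its stop (x of capsule_yellow_mid in the frame of cradle_mid between -0.006 and 0.006 m and y of capsule_yellow_mid in the frame of cradle_mid between -0.012 and 0.012 m and z of capsule_yellow_mid in the frame of cradle_mid between -0.005 and 0.006 m and angle between the z axis of capsule_yellow_mid and the y axis of cradle_mid, either way round below 0.06 rad and distance between print_pad_top and capsule_yellow_mid below 0.0209 m), for 0.5 s.
At the end, for the whole second after the job is handed in: every capsule present lies at rest on its side on the tray's floor (axis within about 10 degrees of level, middle no more than 34 mm above the desk and inside the tray: within 60 mm of its centre along x and 108 mm along y), and the pedal is up (below 0.04 rad) (x of capsule_red_mid in the frame of tray between -0.06 and 0.06 m and y of capsule_red_mid in the frame of tray between -0.108 and 0.108 m and z of each of capsule_red_mid, capsule_blue_mid, capsule_yellow_mid in the frame of tray below 0.034 m and angle between capsule_red_mid's own z axis and vertical between 1.4 and 1.75 rad and linear speed of each of capsule_red, capsule_blue, capsule_yellow below 0.02 m/s and x of capsule_blue_mid in the frame of tray between -0.06 and 0.06 m and y of capsule_blue_mid in the frame of tray between -0.108 and 0.108 m and angle between capsule_blue_mid's own z axis and vertical between 1.4 and 1.75 rad and x of capsule_yellow_mid in the frame of tray between -0.06 and 0.06 m and y of capsule_yellow_mid in the frame of tray between -0.108 and 0.108 m and angle between capsule_yellow_mid's own z axis and vertical between 1.4 and 1.75 rad and value of joint pedal below 0.04 rad); the robot touches nothing.
It fails at once if a bystander (loupe, tin, oil pot, rinse bottle, pliers) is moved by more than 5 cm (distance of any of loupe, tin, oil_pot, drop_bottle, pliers from where it was at the start of the episode above 0.05 m).
Of capsule_red, capsule_blue, capsule_yellow only 2 to 3 are there at a start; the rules pass over those that are not, and their reading is None.
At some moment in a run one of capsule_red, capsule_blue, capsule_yellow may be knocked a few centimetres aside while the robot is not near it.
Once in a run the grip may slacken for a moment while it holds something.
It also fails if it takes over 210 s, if anything falls off the work surface, if the arm or the gripper's body presses on something with over 40 N, if the wrist force passes 120 N, or if a joint passes its speed limit or range.

## Robot

A 7-joint arm with a two-finger parallel gripper is mounted at the origin on a cart in front of the work surface, level with it; the furniture and walls round the work are solid. World frame = base frame: x ahead of the robot, y to its left, z up, the work surface at z = 0. Lengths are in m, angles in rad, forces in N, time in s.
With the tool pointing down it reaches from about 0.35 to 0.9 m from the base axis. Payload 19.9 kg.
Tool frame: the origin (TCP) lies at the centre of the arm's flange, where the gripper is bolted on; the fingertips stand 199 mm ahead of it and the grasp point (between the pads) lies ctrl.hold_point_z ahead of it (ctrl.hold_point_z is the distance from the TCP to the grasp point, in m); z points along the fingers, y is the line along which they close (so a half turn about z gives the same grasp; the last joint's range is limited). The gripper opens to 94 mm and grips with 3 to 60 N. Pads are 16 mm wide; open, the fingers measure 119 mm over their backs; the gripper's body (75 mm by 177 mm) begins 78 mm behind the grasp point.
Start: joints at [1.089, 0.417, -0.01, 1.614, 0.005, 1.111, -0.053], TCP at [0.266, -0.566, 0.405] pointing down, gripper open.
Joint ranges: [-2.81, 2.81], [-0.39, 2.02], [-1.27, 1.25], [0.06, 2.57], [-1.19, 4.33], [0.19, 2], [-2.82, 2.82]. Speed limits (rad/s): [1.89, 1.89, 2.39, 2.39, 3.01, 3.01, 3.01].

## Interface

Orientations are given as a unit quaternion [w, x, y, z].
In Python, from bench import ctrl, jaws, planner, eyes, ticket, get_time, get_q, get_qd, get_joint_efforts, get_ee_pos, get_eef_rot, get_wrist_force, get_torque, get_opening, get_grip_force gives the robot as it stands. Calls block until the motion is done:
- ctrl.movep(position, orientation): joint-space move of the TCP to a pose.
- ctrl.move_linear(position, orientation=None, v=0.15): straight line of the TCP; orientation=None keeps the orientation; v is the mean speed in m/s.
- ctrl.move_joints(angles): joint-space move.
- jaws.set_gripper(opening, force=None): finger opening in m; force is the grip in N (None keeps the last); returns when the fingers have stopped.
- ctrl.sleep(seconds).
- planner.ik(position, orientation): joint angles nearest the present ones, or None.
- eyes.capture(name): name is "scene" or "side" or "wrist"; returns (picture, depth): 420x560x3 uint8, blue, green, red; 420x560 float32, m along the optical axis (not along the pixel's ray), 0 where there is no reading.
- eyes.camera_params(name): a dict with "camera_matrix" (3x3 intrinsics, pixels), "R" (3x3) and "t" (3): a world point X has camera coordinates R X + t; the wrist camera has in their place "tool_from_camera" (4x4, takes a point from camera to tool coordinates, whose origin is the TCP and whose axes are the flange's). Camera axes: x right, y down, z forward; pixel columns grow to the right and rows downward; lengths in m; the calibration is good to about 2 mm. A picture is of the moment at which its call begins: read the wrist's pose just before it. camera_params takes no time and is no camera call.
A pose or a line that the arm cannot do raises ctrl.IKError and nothing moves.
- ticket.finish_job(): hands the job in; it is judged then, once.
Trained networks look in the newest picture that a camera, given by its name, has taken for a name from the list of things; names that differ only in an ending like _2 or _b are one class to them, and where a whole thing is asked for, a point or a joint stands for the part that bears it (a point fixed in the world has none). Each returns a list of dicts, best first, with "p" (0 to 1); they miss things now and then, are a little off and sometimes report something else, mostly with a low value. They report only what shows in the picture. A call takes as long as a camera call.
- eyes.outline_of(name, camera): "pixels" (420x560 bool, what is visible of it).
- eyes.pinpoint(name, camera): "xyz" ([x, y, z] in m, in world coordinates, good to about 4 mm: a listed point, or the origin of a listed thing).
Readings, each from a call of its own:
- get_time(): time.
- get_q(): joint angles.
- get_qd(): joint speeds.
- get_joint_efforts(): joint torques, N m.
- get_ee_pos(): TCP position.
- get_eef_rot(): TCP orientation.
- get_wrist_force(): force on the tool from outside, world axes, zero at the start.
- get_torque(): the same for the moment, N m.
- get_opening(): finger opening in m.
- get_grip_force(): force on a finger pad.
Only numpy, scipy, OpenCV 4.12 (cv2) and the standard library are available. Lean on these libraries where they do the work, as an engineer would, in place of code of your own. Each camera call takes 0.05 s, during which the arm holds its last target. There are 200 camera calls.

## Working session

There is one attempt and no reset: what is moved stays moved. The work goes in short steps, each a Python script; the robot and the scene stay as the last script left them, time stands still between calls to the robot, and variables do not carry over. Pictures are saved under pics/ and viewed, at most 14 in all, crops included, and the job is handed in when it is done.

```bash
ls; mkdir -p pics; python3 - <<'E'
from bench import *
import cv2,numpy as np
print(ctrl.hold_point_z,get_time(),get_ee_pos(),get_eef_rot(),get_opening())
for c in("scene","side"):
    im,d=eyes.capture(c); cv2.imwrite(f"pics/{c}0.png",im)
    p=eyes.camera_params(c); print(c,-p["R"].T@p["t"])
    for n in ["capsule_red","capsule_blue","capsule_yellow","capsule_red_mid","capsule_blue_mid","capsule_yellow_mid","marker","cradle_mid","print_pad_top","pedal_pad","tray","loupe","tin","oil_pot","drop_bottle","pliers"]:
        print(n,[(np.round(r["xyz"],3).tolist(),round(r["p"],2)) for r in eyes.pinpoint(n,c)[:3]])
print(get_time())
E
```

```text
bench.py
pics
0.1804 0.0 [ 0.26602327 -0.56540745  0.40401972] [-5.98777077e-04  9.75926004e-01  2.18100993e-01 -1.81512309e-04] 0.094039224630391
scene [-0.28883309 -0.64102677  0.98522795]
capsule_red [([0.497, -0.216, -0.004], 0.68)]
capsule_blue [([0.5, -0.116, 0.0], 0.7)]
capsule_yellow [([0.523, 0.036, -0.002], 0.82), ([0.468, 0.214, -0.004], 0.69)]
capsule_red_mid [([0.498, -0.216, 0.058], 0.77), ([0.591, -0.272, 0.001], 0.23)]
capsule_blue_mid [([0.502, -0.114, 0.054], 0.72)]
capsule_yellow_mid [([0.524, 0.038, 0.057], 0.59)]
marker [([0.467, 0.215, -0.002], 0.96)]
cradle_mid [([0.471, 0.248, 0.049], 0.98)]
print_pad_top []
pedal_pad [([0.434, 0.154, 0.057], 0.65)]
tray [([0.488, -0.419, -0.001], 0.66)]
loupe [([0.614, -0.2, 0.003], 0.59)]
tin [([0.597, -0.276, 0.002], 0.3)]
oil_pot []
drop_bottle [([0.599, -0.272, 0.004], 0.64), ([0.47, 0.249, 0.052], 0.22)]
pliers [([0.517, -0.63, -0.002], 0.62)]
side [-0.05344247 -1.36881822  0.79418794]
capsule_red [([0.498, -0.215, -0.0], 0.61)]
capsule_blue [([0.594, -0.272, 0.004], 0.57)]
capsule_yellow [([0.514, -0.628, 0.003], 0.54)]
capsule_red_mid []
capsule_blue_mid [([0.498, -0.116, 0.056], 0.61)]
capsule_yellow_mid []
marker [([0.47, 0.213, 0.002], 0.53)]
cradle_mid [([0.469, 0.251, 0.048], 0.58), ([0.566, -0.597, -0.003], 0.36)]
print_pad_top []
pedal_pad []
tray [([0.489, -0.414, 0.002], 0.62)]
loupe [([0.615, -0.197, -0.001], 0.63)]
tin [([0.614, -0.524, 0.0], 0.9)]
oil_pot [([0.567, -0.596, -0.001], 0.43)]
drop_bottle [([0.594, -0.274, 0.002], 0.56)]
pliers [([0.512, -0.628, 0.005], 0.63)]
1.7
```

View pics/scene0.png

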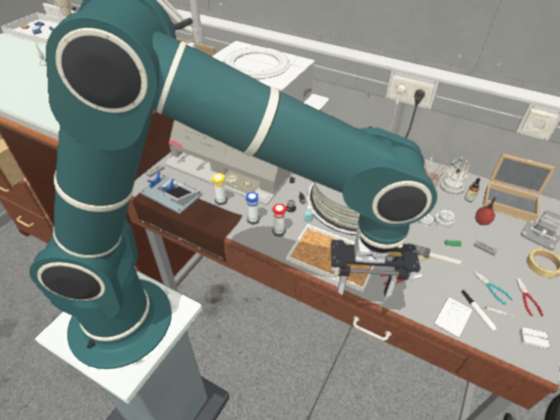

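View pics/side0.png

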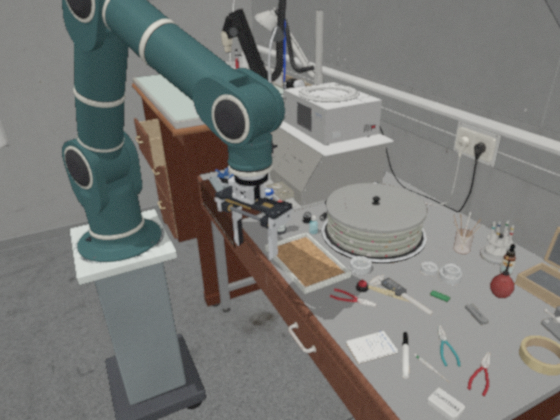

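The scene view shows all three capsules standing: yellow at (219,190), blue at (252,205) and red at (279,218). The marker is at (172,190), the tray at (325,255), and white and grey instruments stand behind the capsules. I'll check which tilted grasps are reachable, and take a wrist view of the marker and tray.

```bash
cat > h.py <<'E'
from bench import *
import numpy as np,cv2
from scipy.spatial.transform import Rotation as Ro
H=ctrl.hold_point_z
def quat(a,h,s=1):
    """tool tilted a from straight down towards heading h; closing axis horizontal, perpendicular to h"""
    z=np.array([np.sin(a)*np.cos(h),np.sin(a)*np.sin(h),-np.cos(a)])
    y=s*np.array([np.sin(h),-np.cos(h),0]); x=np.cross(y,z)
    q=Ro.from_matrix(np.c_[x,y,z]).as_quat(); return q[[3,0,1,2]],z
def tcp(p,a,h,s=1,ahead=0.):
    """TCP pose that puts p 'ahead' m beyond the grasp point along the fingers"""
    q,z=quat(a,h,s); return np.asarray(p)-z*(H+ahead),q
def world(cam,u,v,d,T=None):
    P=eyes.camera_params(cam);K=P["camera_matrix"]
    c=np.stack([(u-K[0,2])/K[0,0]*d,(v-K[1,2])/K[1,1]*d,d],-1)
    if cam=="wrist":
        M=P["tool_from_camera"];c=c@M[:3,:3].T+M[:3,3]
        return c@T[1].T+T[0]
    return (c-P["t"])@P["R"]
def wpose():
    w=get_eef_rot(); return np.array(get_ee_pos()),Ro.from_quat(np.r_[w[1:],w[0]]).as_matrix()
E
python3 - <<'E'
from h import *
print(eyes.camera_params("wrist")["tool_from_camera"].round(3).tolist())
pts=dict(red=(.497,-.215,.056),blue=(.5,-.115,.056),yel=(.523,.037,.056))
d=np.radians
for n,p in pts.items():
    for a in(45,60,70,80,90):
        r=[]
        for h in range(-90,91,15):
            for s in(1,-1):
                q=planner.ik(*tcp(p,d(a),d(h),s))
                if q is not None:r.append((h,s))
        print(n,a,r)
for n,p in dict(cr=(.47,.25,.05),cru=(.47,.25,.15),tr=(.488,-.417,.025)).items():
    for a in(0,15,30,45):
        print(n,a,[(h,s) for h in(-105,-90,-75,0,75,90,105) for s in(1,-1) if planner.ik(*tcp(p,d(a),d(h),s)) is not None])
E
```

```text
[[-0.0, -0.96, -0.28, 0.081], [1.0, -0.0, -0.001, 0.0], [0.001, -0.28, 0.96, 0.02], [0.0, 0.0, 0.0, 1.0]]
red 45 [(-90, 1), (-90, -1), (-75, 1), (-75, -1), (-60, 1), (-60, -1), (-45, 1), (-45, -1), (-30, 1), (-30, -1), (-15, 1), (-15, -1), (0, 1), (0, -1), (15, 1), (15, -1), (30, 1), (30, -1), (45, 1), (45, -1), (60, 1), (60, -1), (75, 1), (75, -1), (90, 1), (90, -1)]
red 60 [(-90, 1), (-90, -1), (-75, 1), (-75, -1), (-60, 1), (-60, -1), (-45, 1), (-45, -1), (-30, 1), (-30, -1), (-15, 1), (-15, -1), (0, 1), (0, -1), (15, 1), (15, -1), (30, 1), (30, -1), (45, 1), (45, -1), (60, 1), (60, -1), (75, 1), (75, -1), (90, 1), (90, -1)]
red 70 [(-90, 1), (-90, -1), (-75, 1), (-75, -1), (-60, 1), (-60, -1), (-45, 1), (-45, -1), (-30, 1), (-30, -1), (-15, 1), (-15, -1), (0, 1), (0, -1), (15, 1), (15, -1), (30, 1), (30, -1), (45, 1), (45, -1), (60, 1), (60, -1), (75, 1), (75, -1), (90, 1), (90, -1)]
red 80 [(-90, 1), (-90, -1), (-75, 1), (-75, -1), (-60, 1), (-60, -1), (-45, 1), (-45, -1), (-30, 1), (-30, -1), (-15, 1), (-15, -1), (0, 1), (0, -1), (15, 1), (15, -1), (30, 1), (30, -1), (45, 1), (
[... 3883 characters left out ...]
, (-90, -1), (-75, 1), (-75, -1), (0, 1), (0, -1), (75, 1), (75, -1), (90, 1), (90, -1), (105, 1), (105, -1)]
tr 0 [(-105, 1), (-105, -1), (-90, 1), (-90, -1), (-75, 1), (-75, -1), (0, 1), (0, -1), (75, 1), (75, -1), (90, 1), (90, -1), (105, 1), (105, -1)]
tr 15 [(-105, 1), (-105, -1), (-90, 1), (-90, -1), (-75, 1), (-75, -1), (0, 1), (0, -1), (75, 1), (75, -1), (90, 1), (90, -1), (105, 1), (105, -1)]
tr 30 [(-105, 1), (-105, -1), (-90, 1), (-90, -1), (-75, 1), (-75, -1), (0, 1), (0, -1), (75, 1), (75, -1), (90, 1), (90, -1), (105, 1), (105, -1)]
tr 45 [(-105, 1), (-105, -1), (-90, 1), (-90, -1), (-75, 1), (-75, -1), (0, 1), (0, -1), (75, 1), (75, -1), (90, 1), (90, -1), (105, 1), (105, -1)]
```

```bash
python3 - <<'E'
from h import *
def view(n,x,y,z,names):
    ctrl.movep([x,y,z],quat(0,0)[0]); T=wpose()
    im,d=eyes.capture("wrist"); cv2.imwrite(f"pics/{n}.png",im); np.savez(f"{n}.npz",im=im,d=d,p=T[0],R=T[1])
    print(n,get_q().round(2) if hasattr(get_q(),'round') else get_q(),get_time())
    for k in names: print(k,[(np.round(r["xyz"],3).tolist(),round(r["p"],2)) for r in eyes.pinpoint(k,"wrist")[:2]])
view("tray1",.47,-.417,.45,["tray"])
view("caps1",.46,-.1,.45,["capsule_red","capsule_blue","capsule_yellow","capsule_red_mid","capsule_blue_mid","capsule_yellow_mid"])
view("mark1",.45,.2,.45,["marker","cradle_mid","print_pad_top","pedal_pad","capsule_yellow","capsule_yellow_mid"])
E
python3 -c "
import cv2,numpy as np
ims=[cv2.resize(cv2.imread(f'pics/{n}.png'),(400,300)) for n in('tray1','caps1','mark1')]
cv2.imwrite('pics/m1.png',np.vstack([np.hstack(ims[:2]),np.hstack([ims[2],ims[2]*0])]))"
```

```text
tray1 [ 0.69  0.39 -0.01  1.55  0.    1.2  -0.9 ] 2.7583
tray [([0.483, -0.418, -0.002], 0.94)]
caps1 [ 0.31  0.1  -0.17  1.92  0.02  1.12 -1.44] 4.0667
capsule_red [([0.496, -0.213, 0.002], 0.89)]
capsule_blue [([0.502, -0.109, 0.002], 0.55)]
capsule_yellow [([0.532, 0.033, 0.001], 0.81)]
capsule_red_mid [([0.494, -0.214, 0.052], 0.58)]
capsule_blue_mid [([0.504, -0.116, 0.057], 0.94)]
capsule_yellow_mid [([0.524, 0.033, 0.056], 0.74)]
mark1 [-0.06  0.16 -0.46  1.87  0.08  1.13 -2.12] 5.5667
marker [([0.471, 0.212, -0.001], 0.89)]
cradle_mid [([0.469, 0.251, 0.049], 0.63)]
print_pad_top [([0.531, 0.033, 0.0], 0.58), ([0.47, 0.249, 0.015], 0.47)]
pedal_pad [([0.434, 0.159, 0.055], 0.96)]
capsule_yellow [([0.53, 0.032, 0.003], 0.82)]
capsule_yellow_mid [([0.524, 0.032, 0.055], 0.59)]
```

View pics/m1.png

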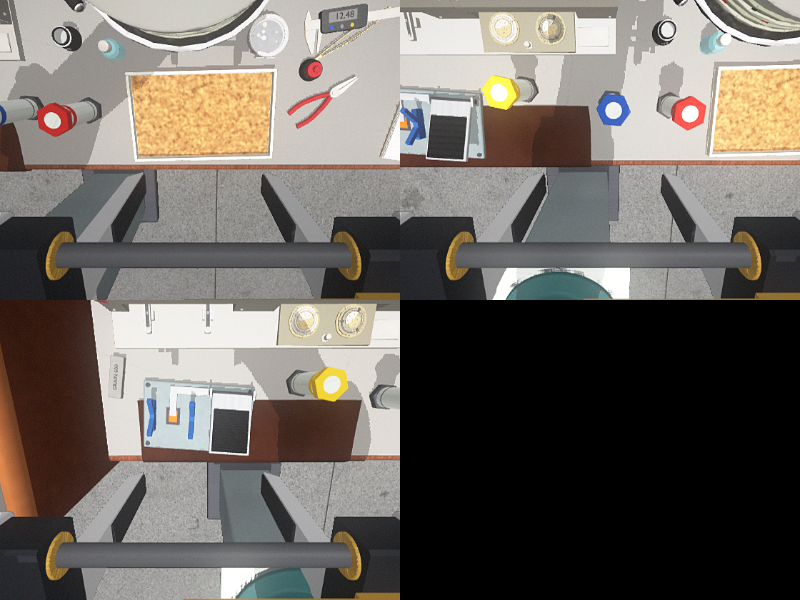

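```bash
python3 - <<'E'
from h import *
v,u=np.mgrid[:420,:560]
def load(n):
    f=np.load(n+".npz"); d=f["d"]; W=world("wrist",u,v,d,(f["p"],f["R"])); W[d==0]=np.nan; return f["im"],W
im,W=load("tray1")
print("desk z",np.nanmedian(W[230:236,:80,2]))
hsv=cv2.cvtColor(im,cv2.COLOR_BGR2HSV)
m=(hsv[...,0]>8)&(hsv[...,0]<25)&(hsv[...,1]>80)&(hsv[...,2]>120)&(abs(W[...,2]-.005)<.006)&(v<225)
P=W[m][:,:2].astype(np.float32); print("cork",cv2.minAreaRect(P),m.sum(),np.nanmedian(W[m][:,2]))
im,W=load("mark1")
m=(W[...,2]>.007)&(W[...,2]<.017)&(abs(W[...,1]-.213)<.14)&(abs(W[...,0]-.47)<.09)
m=cv2.morphologyEx(m.astype(np.uint8),cv2.MORPH_OPEN,np.ones((3,3)))>0
m2=(W[...,2]>.007)&(W[...,2]<.075)&(abs(W[...,1]-.213)<.12)&(abs(W[...,0]-.47)<.08)
for k in(m,m2): print("plate",cv2.minAreaRect(W[k][:,:2].astype(np.float32)),k.sum())
hsv=cv2.cvtColor(im,cv2.COLOR_BGR2HSV)
b=(hsv[...,0]>105)&(hsv[...,0]<125)&(hsv[...,1]>150)&(abs(W[...,1]-.25)<.06)&(W[...,2]>.02)
n,l,st,c=cv2.connectedComponentsWithStats(b.astype(np.uint8))
for i in range(1,n):
    if st[i,4]>50: q=W[l==i]; print("saddle",st[i],q.mean(0).round(4),q.min(0).round(3),q.max(0).round(3))
k=(hsv[...,2]<70)&(W[...,2]>.03)&(W[...,2]<.075)&(abs(W[...,1]-.155)<.05)&(W[...,0]<.5)
print("tread",cv2.minAreaRect(W[k][:,:2].astype(np.float32)),np.nanmean(W[k],0),k.sum())
w=W[150:340,:150]; w=w[(w[...,2]>.03)]; print("wall y",np.nanpercentile(w,[1,50,99],axis=0).round(3))
for n,x,y in(("red",.497,-.214),("blue",.502,-.115),("yel",.524,.033)):
    im,W=load("caps1")
    k=(abs(W[...,2]-.112)<.005)&(np.hypot(W[...,0]-x,W[...,1]-y)<.04); q=W[k]
    print(n,((q.min(0)+q.max(0))/2).round(4),q.mean(0).round(4),k.sum())
w=W[:60]; w=w[w[...,2]>.04]; print("back box", np.nanpercentile(w,[1,50,99],axis=0).round(3))
E
```

```text
desk z 0.0007524940110818223
cork ((0.5349085927009583, -0.5305528044700623), (0.47078201174736023, 0.24859778583049774), 89.82081604003906) 21463 0.005356940656144393
plate ((0.4725838601589203, 0.2438735067844391), (0.2442309856414795, 0.13861943781375885), 78.86457824707031) 8829
plate ((0.46844422817230225, 0.22848397493362427), (0.23015451431274414, 0.13096779584884644), 81.51704406738281) 14328
saddle [206 138  10  53 233] [0.4688 0.2851 0.0402] [0.442 0.279 0.026] [0.502 0.289 0.052]
saddle [263 142   9  53 273] [0.4638 0.218  0.04  ] [0.437 0.213 0.026] [0.497 0.223 0.052]
tread ((0.45002084970474243, 0.15471972525119781), (0.05718422308564186, 0.06527165323495865), 86.05529022216797) [0.44436498 0.1514572  0.0517953 ] 2076
wall y [[0.356 0.246 0.036]
 [0.455 0.39  0.176]
 [0.501 0.394 0.366]]
red [ 0.4972 -0.2167  0.1106] [ 0.4975 -0.2161  0.1116] 1572
blue [ 0.5013 -0.1152  0.1109] [ 0.5018 -0.1151  0.1118] 1548
yel [0.5245 0.0328 0.1108] [0.525  0.0323 0.1118] 1713
back box [[ 0.594 -0.371  0.041]
 [ 0.632 -0.068  0.075]
 [ 0.643  0.162  0.115]]
```

```bash
cat >> h.py <<'E'
A=np.radians(70); CR=np.array([.470,.251,.050]); YAW=np.radians(-4.2); HC=YAW-np.pi/2; AH=.006
HUE=dict(red=(172,8),blue=(100,130),yellow=(22,34))
def find(col,save=None):
    """cap-top centre of a standing capsule, from the wrist camera (depth and hue)"""
    v,u=np.mgrid[:420,:560]; T=wpose(); im,d=eyes.capture("wrist"); W=world("wrist",u,v,d,T)
    if save: cv2.imwrite(f"pics/{save}.png",im)
    h=cv2.cvtColor(im,cv2.COLOR_BGR2HSV); lo,hi=HUE[col]; hu=h[...,0]
    m=((hu>=lo)|(hu<=hi) if lo>hi else (hu>=lo)&(hu<=hi))&(h[...,1]>110)&(abs(W[...,2]-.111)<.007)&(d>0)
    n,l,st,_=cv2.connectedComponentsWithStats(m.astype(np.uint8)); i=1+np.argmax(st[1:,4]) if n>1 else 0
    if not i or st[i,4]<200: return None
    q=W[l==i]; return (q.min(0)+q.max(0))/2
def lin(p,a,h,ahead=AH,v=.15): t,q=tcp(p,a,h,1,ahead); ctrl.move_linear(t,q,v=v)
def joint(p,a,h,ahead=AH): t,q=tcp(p,a,h,1,ahead); ctrl.movep(t,q)
def st(m): print(m,"t",round(get_time(),1),"open",round(get_opening(),4),"grip",round(get_grip_force(),1),"F",np.round(get_wrist_force(),1),"q",np.round(get_q(),2))
E
cat > pick.py <<'E'
from h import *
import sys
col,gx,gy=sys.argv[1],float(sys.argv[2]),float(sys.argv[3])
ctrl.movep([gx-.05,gy,.45],quat(0,np.arctan2(gy,gx))[0])
c=find(col); print(col,c)
assert c is not None and abs(c[0]-gx)<.08 and abs(c[1]-gy)<.08
p=np.array([c[0],c[1],.056]); h=np.arctan2(p[1],p[0]); z=quat(A,h)[1]
jaws.set_gripper(.066,40)
joint(p-.1*z+[0,0,.03],A,h); st("pre")
lin(p-.1*z,A,h); lin(p,A,h,v=.12); jaws.set_gripper(0.,40); st("grip")
lin(p+[0,0,.12],A,h); st("lift")
E
python3 pick.py red .497 -.216; python3 - <<'E'
from h import *
im,_=eyes.capture("scene"); cv2.imwrite("pics/s1.png",im)
im,_=eyes.capture("wrist"); cv2.imwrite("pics/w1.png",im)
E
```

```text
red [ 0.49669881 -0.21705625  0.11132797]Traceback (most recent call last):
  File "pick.py", line 9, in <module>
    joint(p-.1*z+[0,0,.03],A,h); st("pre")
    ~~~~~^^^^^^^^^^^^^^^^^^^^^^
  File "h.py", line 34, in joint
    def joint(p,a,h,ahead=AH): t,q=tcp(p,a,h,1,ahead); ctrl.movep(t,q)
                                                       ~~~~~~~~~~^^^^^
host.IKError: the arm cannot take that pose within its joint ranges
```

View pics/s1.png

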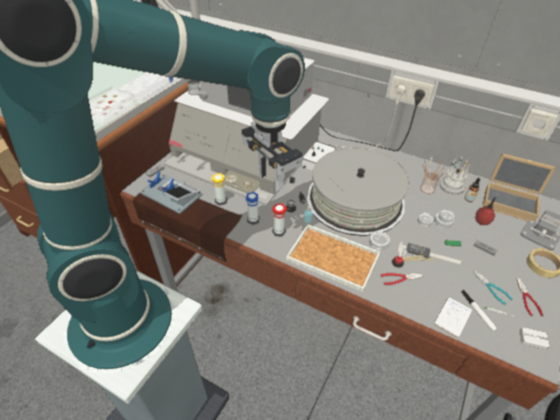

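The view is unobstructed, with the red capsule still upright at (279,215). Backing off towards the base is out of reach, so I'll come straight down with tilted fingers straddling the capsule. Next I'll check which headings allow that.

```bash
python3 - <<'E'
from h import *
for n,p in dict(red=(.497,-.216,.056),blue=(.502,-.115,.056),yel=(.5245,.033,.056)).items():
    for h in (-90,-60,-45,-23,0,23,45,60,90):
        hh=np.radians(h); q0=planner.ik(*tcp(p,A,hh,1,AH)); q1=planner.ik(*tcp(np.add(p,[0,0,.13]),A,hh,1,AH))
        print(n,h,*(None if q is None else np.round(q,1).tolist() for q in(q0,q1)))
for h in(HC,HC+np.pi):
  for dz in(0,.12):
    for a in(-20,0): print("cr",round(h,2),dz,a,np.round(planner.ik(*tcp(CR+[0,0,dz],np.radians(a),h,1,AH)),1).tolist())
E
```

```text
red -90 [0.2, 0.9, -0.6, 2.0, 1.5, 1.7, 1.8] [0.5, 0.8, -0.9, 2.0, 1.5, 1.9, 2.0]
red -60 [-1.0, 1.2, 0.9, 2.4, 2.0, 0.5, 1.1] [-1.1, 0.8, 1.1, 2.4, 1.8, 0.5, 1.7]
red -45 [-0.8, 1.1, 0.7, 2.5, 2.4, 0.9, 0.8] [-0.4, 0.4, 0.4, 2.6, 2.2, 1.0, 1.6]
red -23 None None
red 0 [-0.1, 1.3, 0.9, 2.5, 3.6, 1.9, 1.0] [1.7, 0.7, -1.1, 2.5, 3.7, 0.6, 1.9]
red 23 [1.9, 1.3, -1.1, 2.2, -1.2, 0.2, 1.3] [1.9, 0.9, -1.2, 2.3, -1.2, 0.4, 0.9]
red 45 [1.4, 1.0, -0.6, 2.0, -1.0, 0.9, 1.0] [1.7, 0.9, -1.1, 2.0, -0.6, 0.8, 0.5]
red 60 [1.0, 0.9, -0.1, 1.8, -1.0, 1.3, 1.1] [0.9, 0.7, -0.0, 1.8, -1.1, 1.5, 1.0]
red 90 [1.0, 1.1, -0.3, 1.4, -0.6, 1.6, 1.0] [0.9, 0.9, -0.3, 1.5, -0.7, 1.7, 0.9]
blue -90 [0.2, 1.0, -0.7, 1.9, 1.4, 1.9, 1.7] [0.3, 0.8, -0.9, 2.0, 1.4, 2.0, 1.9]
blue -60 [-1.0, 0.9, 0.5, 2.3, 1.5, 0.8, 1.6] [-0.5, 0.5, -0.0, 2.3, 1.5, 1.2, 1.9]
blue -45 [-1.3, 1.3, 0.9, 2.5, 2.2, 0.5, 0.8] [-1.3, 0.8, 1.1, 2.5, 1.9, 0.6, 1.5]
blue -23 None None
blue 0 None None
blue 23 [0.0, 1.1, 0.7, 2.4, 4.1, 1.8, 1.4] [-0.2, 0.8, 1.1, 2.5, 4.2, 1.7, 1.1]
blue 45 [1.7, 1.3, -1.1, 2.1, -0.4, 0.4, 0.6] [1.7, 0.8, 
[... 558 characters left out ...]
.3, 0.9, 2.6, 3.4, 2.0, 0.9] None
yel 45 [-0.4, 1.2, 0.9, 2.4, 4.1, 2.0, 1.2] [-0.5, 0.8, 1.1, 2.4, 4.3, 1.8, 1.1]
yel 60 [1.4, 1.3, -1.1, 2.1, -0.4, 0.4, 0.6] [1.4, 0.8, -1.1, 2.2, -0.9, 0.6, 0.8]
yel 90 [0.7, 0.9, -0.3, 1.8, -0.9, 1.2, 1.0] [0.6, 0.7, -0.3, 1.8, -0.9, 1.4, 0.9]
cr -1.64 0 -20 [-0.8, 0.5, 0.5, 2.1, -1.0, 0.7, -2.7]
cr -1.64 0 0 [0.3, 0.8, -1.1, 1.9, 0.9, 1.0, 1.8]
cr -1.64 0.12 -20 [0.5, 0.4, -1.1, 2.0, 0.1, 0.7, 2.5]
cr -1.64 0.12 0 [0.3, 0.5, -1.1, 1.9, 0.5, 1.1, 2.1]
cr 1.5 0 -20 [-0.2, 0.7, -0.7, 1.8, 0.7, 1.2, -1.3]
cr 1.5 0 0 [0.1, 0.6, -0.8, 1.9, 0.6, 0.8, -1.1]
cr 1.5 0.12 -20 [-0.1, 0.6, -0.8, 1.7, 0.6, 1.4, -1.2]
cr 1.5 0.12 0 [0.1, 0.4, -0.8, 1.9, 0.3, 1.0, -0.9]
```

```bash
cat > pick.py <<'E'
from h import *
import sys
col,gx,gy=sys.argv[1],float(sys.argv[2]),float(sys.argv[3])
h=np.radians(65); Q0=[.9,.5,-.1,1.8,-1.0,1.4,1.0]
if len(sys.argv)<5: ctrl.movep([gx-.05,gy,.45],quat(0,np.arctan2(gy,gx))[0])
c=find(col); print(col,c)
assert c is not None and abs(c[0]-gx)<.08 and abs(c[1]-gy)<.08
p=np.array([c[0],c[1],.056]); up=p+[0,0,.14]
jaws.set_gripper(.066,40)
Q0[0]-=(np.arctan2(p[1],p[0])+.41)
ctrl.move_joints(Q0); st("transit"); print(get_ee_pos())
joint(up,A,h); st("pre")
lin(p,A,h,v=.12); jaws.set_gripper(0.,40); st("grip")
lin(up+[0,0,.04],A,h); st("lift")
for H_ in(HC,HC+np.pi):
    for a in(0,-20): print(round(H_,2),a,planner.ik(*tcp(CR+[0,0,.12],np.radians(a),H_,1,AH)))
E
python3 pick.py red .497 -.216; python3 - <<'E'
from h import *
im,_=eyes.capture("scene"); cv2.imwrite("pics/s2.png",im[60:320,100:500])
E
```

```text
red [ 0.49671931 -0.21711592  0.11031333]
transit t 11.0 open 0.0661 grip 0.0 F [-0.2 -0.5 -0.1] q [ 0.9  0.5 -0.1  1.8 -1.   1.4  1. ]
[ 0.44034346 -0.3524797   0.35344664]
pre t 11.4 open 0.066 grip 0.0 F [-0.3 -0.6  0.9] q [ 0.94  0.7  -0.08  1.77 -0.98  1.52  0.95]
grip t 13.4 open 0.0332 grip 40.0 F [-0.1  0.4  0.9] q [ 0.94  0.94 -0.08  1.74 -0.99  1.4   1.12]
lift t 14.7 open 0.033 grip 40.0 F [ 0.2  0.4 -1.8] q [ 0.94  0.64 -0.08  1.77 -0.99  1.55  0.89]
-1.64 0 [ 0.04527455  0.39413343 -0.72847097  1.87262183  0.31060684  0.99074894
  2.25035407]
-1.64 -20 [ 0.52473827  0.44815766 -1.07578397  1.99863197  0.14044105  0.73403594
  2.50343274]
1.5 0 [ 0.11454501  0.42065247 -0.82147611  1.87065743  0.36182538  1.00584707
 -0.93458546]
1.5 -20 [ 0.09125054  0.73678426 -1.14738981  1.7185235   0.80560919  1.51887267
 -1.35048386]
```

View pics/s2.png

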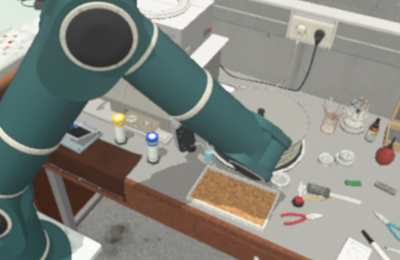

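The red capsule is held: opening 33 mm, grip 40 N. Blue and yellow still stand at crop (152,148) and (119,130). Next I'll carry it to above the cradle.

```bash
cat > place.py <<'E'
from h import *
a=np.radians(-20)
joint(CR+[0,0,.22],a,HC); st("above")
lin(CR+[0,0,.10],a,HC); st("near")
im,_=eyes.capture("wrist"); cv2.imwrite("pics/w_cr.png",im)
im,_=eyes.capture("scene"); cv2.imwrite("pics/s_cr.png",im[100:300,50:350])
E
python3 place.py; python3 -c "
import cv2,numpy as np
a=cv2.imread('pics/w_cr.png');b=cv2.imread('pics/s_cr.png')
cv2.imwrite('pics/m2.png',np.hstack([cv2.resize(a,(400,300)),cv2.resize(b,(400,300))]))"
```

```text
above t 16.5 open 0.0331 grip 40.0 F [-0.3 -1.  -1. ] q [ 0.58  0.27 -1.08  1.89 -0.08  0.94  2.64]
near t 17.4 open 0.0338 grip 4.0 F [-0.2 -0.6 -1.4] q [ 0.43  0.43 -0.96  2.02  0.08  0.68  2.57]
```

View pics/m2.png

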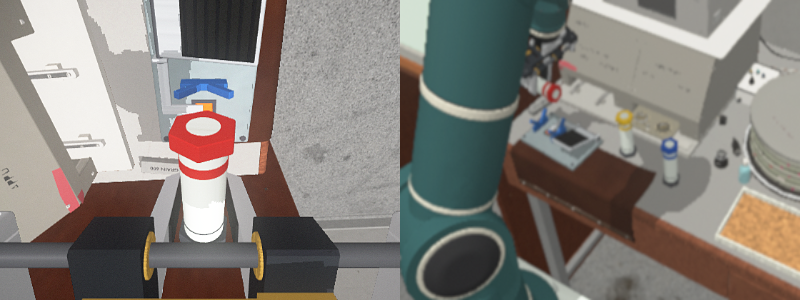

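The grip reads 4 N, so the slackening is happening now. The wrist view shows red still held, cap at (203,135), roughly level. I'll re-grip and measure its axis.

```bash
cat >> h.py <<'E'
def held(near=None,r=.09,top=None):
    """axis tilt of a capsule near a point, from wrist depth: line through the upper ridge of the body"""
    v,u=np.mgrid[:420,:560]; T=wpose(); im,d=eyes.capture("wrist"); W=world("wrist",u,v,d,T)
    g=T[0]+T[1][:,2]*(H+AH) if near is None else np.asarray(near); e=W-g
    yd=np.array([-np.sin(YAW),np.cos(YAW),0]); xd=np.array([np.cos(YAW),np.sin(YAW),0])
    s=e@yd; x=e@xd; out=[]
    sat=cv2.cvtColor(im,cv2.COLOR_BGR2HSV)[...,1]
    for lo in np.arange(-.07,.07,.005):
        k=(d>0)&(s>=lo)&(s<lo+.005)&(abs(x)<.03)&(abs(e[...,2])<.05)
        if k.sum()>15: q=e[k]; i=q[:,2]>np.percentile(q[:,2],90); out.append((lo+.0025,x[k].mean(),q[i,2].mean(),k.sum()))
    return np.array(out)
E
python3 - <<'E'
from h import *
st("a"); jaws.set_gripper(0.,50); st("b")
print(held().round(4))
E
```

```text
a t 17.5 open 0.0334 grip 4.0 F [-0.  -0.4 -0.5] q [ 0.43  0.43 -0.96  2.02  0.08  0.68  2.57]
b t 17.8 open 0.0329 grip 50.0 F [ 0.9 -0.4 -1. ] q [ 0.43  0.43 -0.96  2.02  0.08  0.68  2.57]
[[-5.750e-02 -6.000e-04  1.830e-02  3.852e+03]
 [-5.250e-02  5.000e-04  2.110e-02  8.630e+02]
 [-4.750e-02  3.000e-04  2.090e-02  7.320e+02]
 [-4.250e-02 -8.000e-04  1.620e-02  2.220e+02]
 [-3.750e-02 -3.000e-04  1.600e-02  5.880e+02]
 [-3.250e-02 -5.000e-04  1.610e-02  5.800e+02]
 [-2.750e-02 -5.000e-04  4.910e-02  1.448e+03]
 [-2.250e-02 -7.000e-04  4.260e-02  1.587e+03]
 [-1.750e-02 -7.000e-04  4.030e-02  1.392e+03]
 [-1.250e-02 -7.000e-04  3.990e-02  1.225e+03]
 [-7.500e-03 -8.000e-04  3.490e-02  8.570e+02]
 [-2.500e-03 -8.000e-04  2.300e-02  4.930e+02]
 [ 2.500e-03 -5.000e-04  1.600e-02  4.070e+02]
 [ 7.500e-03 -7.000e-04  1.570e-02  3.580e+02]
 [ 1.250e-02 -9.000e-04  1.590e-02  3.410e+02]
 [ 1.750e-02 -6.000e-04  1.580e-02  3.150e+02]
 [ 2.250e-02 -7.000e-04  1.580e-02  3.200e+02]
 [ 2.750e-02 -8.000e-04  1.580e-02  2.890e+02]
 [ 3.250e-02 -8.000e-04  1.590e-02  2.900e+02]
 [ 3.750e-02 -8.000e-04  1.580e-02  2.610e+02]
 [ 4.250e-02 -9.000e-04  1.530e-02  7.120e+02]
 [ 4.750e-02  9.500e-03  1.350e-02  5.200e+01]
 [ 5.250e-02  1.870e-02  1.010e-02  1.700e+01]]
```

Level and centred: the ridge is at 16 mm along the whole body. Now I'll lower, release and check the seat.

```bash
cat > seat.py <<'E'
from h import *
a=np.radians(-20)
lin(CR+[0,0,.012],a,HC); f0=np.array(get_wrist_force())
for z in(.008,.005,.003,.001):
    lin(CR+[0,0,z],a,HC,v=.04); f=np.array(get_wrist_force())-f0
    if f[2]>4: break
print("z",z,"df",f.round(1)); jaws.set_gripper(.062); st("open")
lin(CR+[0,0,.10],a,HC)
o=held(near=CR); print(o[(abs(o[:,0])<.06)].round(4)[::2]); st("up")
E
cat > press.py <<'E'
from h import *
PP=np.array([.434,.156,.0]); tip=.199-H
def go(z,v=.1): lin(PP+[0,0,z+tip],0,HC,ahead=0,v=v)
jaws.set_gripper(0.,40); joint(PP+[0,0,.12+tip],0,HC,ahead=0); go(.065,.2); f0=np.array(get_wrist_force())
go(.045,.05); print("z.045",(np.array(get_wrist_force())-f0).round(1))
z=.036
while z>.022:
    go(z,.03); f=np.array(get_wrist_force())-f0; print("z",round(z,4),np.round(get_ee_pos()[2]-.199,4),f.round(1))
    if f[2]>22: break
    z-=.0015
im,_=eyes.capture("scene"); cv2.imwrite("pics/press.png",im[100:300,50:350])
ctrl.sleep(1.2); print("held",(np.array(get_wrist_force())-f0).round(1))
go(.065,.06); go(.12,.2); st("pressed")
E
python3 seat.py
```

```text
z 0.001 df [-0.3 -0.8  4.9]
open t 20.2 open 0.0617 grip 0.0 F [ 0.3 -0.6  0.4] q [ 0.3   0.59 -0.8   2.07  0.21  0.48  2.51]
[[-5.750e-02  1.300e-03  1.970e-02  1.295e+03]
 [-4.750e-02  6.000e-04  2.180e-02  5.700e+02]
 [-3.750e-02 -1.200e-03  1.670e-02  6.710e+02]
 [-2.750e-02  2.000e-04  1.720e-02  3.170e+02]
 [-1.750e-02 -7.000e-04  1.700e-02  2.740e+02]
 [-7.500e-03  1.700e-03  1.680e-02  4.090e+02]
 [ 2.500e-03  2.000e-04  1.680e-02  3.630e+02]
 [ 1.250e-02  1.000e-04  1.680e-02  3.240e+02]
 [ 2.250e-02  1.000e-04  1.680e-02  3.160e+02]
 [ 3.250e-02  3.000e-04  1.680e-02  4.740e+02]
 [ 4.250e-02 -2.000e-04  2.070e-02  4.730e+02]
 [ 5.250e-02 -3.000e-04  2.220e-02  1.890e+02]]
up t 21.0 open 0.0621 grip 0.0 F [-0.1  1.1 -0.1] q [ 0.43  0.44 -0.96  2.02  0.08  0.68  2.56]
```

Seated: the ridge is at 50+17 mm, level and centred in x and y. Next is the pedal press.

```bash
python3 press.py; python3 -c "
import cv2
cv2.imwrite('pics/pressb.png',cv2.resize(cv2.imread('pics/press.png'),(600,400)))"
```

```text
z.045 [-2.6 -0.9  6.1]
z 0.036 0.0358 [-4.   0.4 10. ]
z 0.0345 0.0344 [-4.7 -0.4  9.4]
z 0.033 0.0329 [-6.3 -0.3 10.4]
z 0.0315 0.0319 [-11.1  -2.1  28. ]
held [-10.6  -2.   26.4]
pressed t 27.1 open 0.0006 grip 0.0 F [-0.6 -0.9 -0.2] q [ 0.27  0.33 -0.78  2.07  0.31  0.86  2.38]
```

View pics/pressb.png

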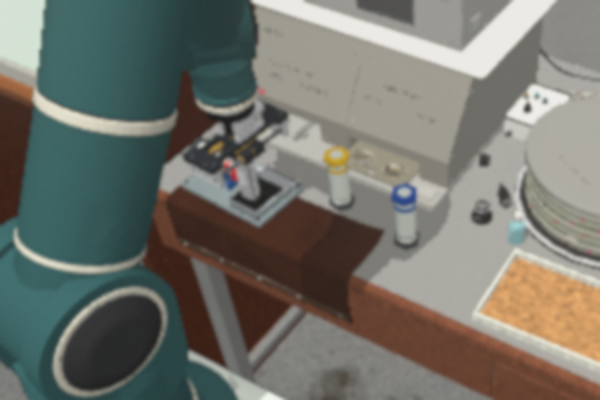

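The pedal reached its stop at z≈0.032 with 28 N, held for over a second. Next: refine the tray pose and move red into it. Capsules will lie along the tray's x, at y offsets of -75, 0 and +75 mm.

```bash
cat > tray.py <<'E'
from h import *
import sys
TR=np.array([.487,-.417,.0]); off=float(sys.argv[1]); TY=float(sys.argv[2])
P=TR+[-np.sin(TY)*off,np.cos(TY)*off,.025]; hg=HC+np.pi
jaws.set_gripper(.062,45)
joint(CR+[0,0,.12],0,hg,ahead=.004); lin(CR,0,hg,ahead=.004); jaws.set_gripper(0.,45); st("grip")
lin(CR+[0,0,.20],0,hg,ahead=.004)
joint(P+[0,0,.2],0,TY,ahead=.004); st("over tray")
if not .028<get_opening()<.038: sys.exit("lost")
lin(P+[0,0,.02],0,TY,ahead=.004); f0=np.array(get_wrist_force())
for z in(.01,.007,.005,.003,.001):
    lin(P+[0,0,z],0,TY,ahead=.004,v=.05); f=np.array(get_wrist_force())-f0
    if f[2]>4: break
print("z",z,f.round(1)); jaws.set_gripper(.052); ctrl.sleep(.2)
lin(P+[0,0,.15],0,TY,ahead=.004,v=.2); st("done")
im,_=eyes.capture("wrist"); cv2.imwrite(f"pics/tray_{off}.png",im)
E
python3 - <<'E'
from h import *
f=np.load("tray1.npz"); v,u=np.mgrid[:420,:560]; W=world("wrist",u,v,f["d"],(f["p"],f["R"])); h=cv2.cvtColor(f["im"],cv2.COLOR_BGR2HSV)
m=(h[...,0]>8)&(h[...,0]<25)&(h[...,1]>80)&(h[...,2]>120)&(v<222)&(u>150)&(u<400)
n,l,s,_=cv2.connectedComponentsWithStats(m.astype(np.uint8)); i=1+np.argmax(s[1:,4]); print(s[i])
print(cv2.minAreaRect(W[l==i][:,:2].astype(np.float32)),np.median(W[l==i][:,2]))
E
```

```text
[  183   101   197   118 21305]
((0.48695898056030273, -0.4169892370700836), (0.14455068111419678, 0.23937366902828217), 1.3161654472351074) 0.005324201778126925
```

```bash
python3 tray.py -.075 .023
```

```text
grip t 32.4 open 0.033 grip 45.0 F [-0.5 -0.2  4.2] q [-0.4   0.49 -0.18  1.96  0.14  0.7  -0.74]
over tray t 36.5 open 0.0336 grip 45.0 F [-0.5 -0.1 -0.9] q [ 0.39  0.59  0.55  1.43 -0.31  1.21 -0.58]
z 0.001 [-4.8  5.6 23.1]
done t 40.8 open 0.0516 grip 0.0 F [-0.7 -0.   0.1] q [ 0.4   0.63  0.53  1.48 -0.34  1.12 -0.56]
```

```bash
python3 pick.py blue .5015 -.115 && python3 place.py && python3 - <<'E'
from h import *
o=held(); print(o[::3].round(4)); st("held")
E
python3 -c "
import cv2,numpy as np
a=cv2.imread('pics/w_cr.png');b=cv2.imread('pics/tray_-0.075.png')
cv2.imwrite('pics/m3.png',np.hstack([cv2.resize(a,(400,300)),cv2.resize(b,(400,300))]))"
```

```text
blue [ 0.50108394 -0.11526357  0.11184711]
transit t 45.0 open 0.066 grip 0.0 F [-0.3 -0.3  0.2] q [ 0.72  0.5  -0.1   1.8  -1.    1.4   1.  ]
[ 0.49798179 -0.26487538  0.35344718]
pre t 45.5 open 0.0657 grip 0.0 F [ 0.1 -0.   0.2] q [ 0.81  0.61 -0.07  1.97 -1.1   1.41  1.01]
grip t 47.4 open 0.0331 grip 40.0 F [0.6 0.4 1. ] q [ 0.82  0.88 -0.08  1.93 -1.12  1.29  1.22]
lift t 48.8 open 0.033 grip 40.0 F [ 0.5 -0.2 -1.6] q [ 0.81  0.54 -0.08  1.96 -1.09  1.44  0.94]
-1.64 0 [-0.09396416  0.35577019 -0.54997771  1.87682744  0.22258092  0.96968189
  2.32541688]
-1.64 -20 [ 0.52473827  0.44815766 -1.07578397  1.99863197  0.14044105  0.73403594
  2.50343274]
1.5 0 [ 0.0535793   0.39700072 -0.7394377   1.87238144  0.31643337  0.99235782
 -0.89618108]
1.5 -20 [ 0.09482958  0.74177546 -1.15511868  1.71842748  0.81053279  1.52328085
 -1.35433451]
above t 50.4 open 0.033 grip 40.0 F [ 0.1 -0.6 -1.6] q [ 0.58  0.27 -1.08  1.89 -0.08  0.94  2.64]
near t 51.3 open 0.0327 grip 40.0 F [-0.2  1.2 -1.4] q [ 0.43  0.43 -0.96  2.02  0.08  0.68  2.57]
[[-5.750e-02 -5.000e-04  1.840e-02  3.886e+03]
 [-4.250e-02 -4.000e-04  1.650e-02  2.060e+02]
 [-2.750e-02 -6.000e-04  4.910e-02  1.422e+03]
 [-1.250e-02 -9.000e-04  4.060e-02  1.235e+03]
 [ 2.500e-03 -6.000e-04  1.600e-02  4.100e+02]
 [ 1.750e-02 -1.000e-03  1.600e-02  3.260e+02]
 [ 3.250e-02 -1.200e-03  1.610e-02  2.950e+02]
 [ 4.750e-02 -5.400e-03  1.230e-02  7.600e+01]]
held t 51.5 open 0.0329 grip 40.0 F [ 0.2  0.2 -1.1] q [ 0.43  0.43 -0.96  2.02  0.08  0.68  2.57]
```

View pics/m3.png

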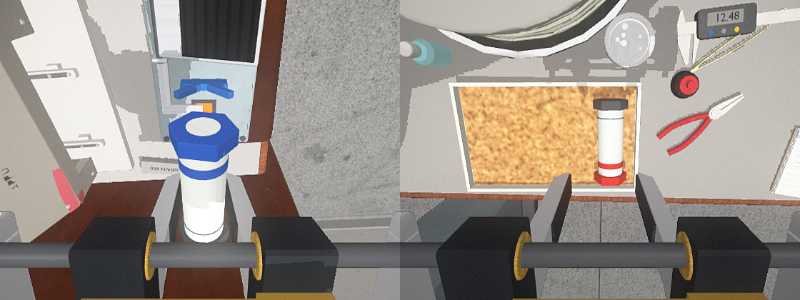

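Red lies in the tray at (610,140). Blue is held level over the cradle, cap at (203,135).

```bash
python3 seat.py && python3 press.py
```

```text
z 0.001 df [0.1 0.2 1.7]
open t 53.8 open 0.0617 grip 0.0 F [-0.3  0.1  0.8] q [ 0.3   0.59 -0.8   2.07  0.21  0.48  2.51]
[[-5.750e-02  1.100e-03  1.970e-02  1.301e+03]
 [-4.750e-02 -4.000e-04  2.120e-02  5.740e+02]
 [-3.750e-02  5.000e-04  1.690e-02  6.310e+02]
 [-2.750e-02  4.000e-04  1.740e-02  3.240e+02]
 [-1.750e-02 -8.000e-04  1.710e-02  2.780e+02]
 [-7.500e-03  1.300e-03  1.690e-02  3.950e+02]
 [ 2.500e-03  3.000e-04  1.700e-02  3.610e+02]
 [ 1.250e-02  3.000e-04  1.690e-02  3.220e+02]
 [ 2.250e-02  6.000e-04  1.670e-02  3.100e+02]
 [ 3.250e-02  3.000e-04  1.680e-02  4.890e+02]
 [ 4.250e-02  1.000e-04  2.050e-02  4.790e+02]
 [ 5.250e-02 -1.900e-03  2.130e-02  1.850e+02]]
up t 54.7 open 0.0618 grip 0.0 F [ 0.6 -0.5  0.5] q [ 0.43  0.44 -0.96  2.02  0.08  0.68  2.56]
z.045 [-2.6  0.5  5.6]
z 0.036 0.0358 [-5.3  1.2  7.9]
z 0.0345 0.0344 [-5.6  0.8  8.7]
z 0.033 0.0329 [-6.5  1.3  8.1]
z 0.0315 0.0319 [-10.8  -1.6  26.3]
held [-10.9  -1.4  25.1]
pressed t 60.7 open 0.0008 grip 0.0 F [ 1.2 -0.3 -0.5] q [ 0.27  0.33 -0.78  2.07  0.31  0.86  2.38]
```

```bash
python3 tray.py 0 .023 && python3 pick.py yellow .5245 .033 && python3 place.py && python3 - <<'E'
from h import *
o=held(); print(o[::3].round(4)); st("held")
E
python3 -c "
import cv2,numpy as np
a=cv2.imread('pics/w_cr.png');b=cv2.imread('pics/tray_0.0.png')
cv2.imwrite('pics/m4.png',np.hstack([cv2.resize(a,(400,300)),cv2.resize(b,(400,300))]))"
```

```text
grip t 65.6 open 0.0328 grip 45.0 F [-0.6  1.5  4.1] q [-1.23  0.68  0.9   1.99 -0.73  0.83  0.01]
over tray t 69.5 open 0.0331 grip 45.0 F [ 0.2 -0.3 -1.2] q [-0.04  0.68  1.08  1.59 -0.62  1.26 -0.4 ]
z 0.001 [-2.3  3.6 12.4]
done t 73.8 open 0.0521 grip 0.0 F [-0.5  0.5 -0.3] q [-0.02  0.72  1.04  1.64 -0.67  1.18 -0.37]
yellow [0.52451981 0.03322258 0.11191251]
transit t 78.2 open 0.0661 grip 0.0 F [-0.1  0.   0.4] q [ 0.43  0.5  -0.1   1.8  -1.    1.4   1.  ]
[ 0.55287246 -0.11164501  0.35336069]
pre t 79.2 open 0.0659 grip 0.0 F [ 1.  -0.4  0.2] q [ 1.08  0.64 -0.73  2.13 -1.12  0.94  0.92]
grip t 81.2 open 0.0334 grip 40.0 F [-0.1 -1.   1.5] q [ 1.03  0.97 -0.65  2.09 -1.11  0.79  1.17]
lift t 82.5 open 0.0335 grip 40.0 F [-1.1 -0.5 -1.8] q [ 1.11  0.56 -0.75  2.12 -1.12  0.99  0.84]
-1.64 0 [ 0.04527455  0.39413343 -0.72847097  1.87262183  0.31060684  0.99074894
  2.25035407]
-1.64 -20 [ 0.52473827  0.44815766 -1.07578397  1.99863197  0.14044105  0.73403594
  2.50343274]
1.5 0 [ 0.37264615  0.62379067 -1.23556585  1.86429504  0.65281831  1.13870849
 -1.17591837]
1.5 -20 [ 0.09902677  0.74778976 -1.16430961  1.71831533  0.81641896  1.52859713
 -1.35892909]
above t 84.2 open 0.0332 grip 40.0 F [ 0.7 -0.4 -1.5] q [ 0.58  0.27 -1.08  1.89 -0.08  0.94  2.64]
near t 85.1 open 0.0333 grip 40.0 F [-0.1 -0.  -2.2] q [ 0.43  0.43 -0.96  2.02  0.08  0.68  2.57]
[[-5.750e-02 -6.000e-04  1.840e-02  3.858e+03]
 [-4.250e-02 -2.000e-04  1.640e-02  2.150e+02]
 [-2.750e-02 -5.000e-04  4.920e-02  1.459e+03]
 [-1.250e-02 -4.000e-04  4.040e-02  1.238e+03]
 [ 2.500e-03 -7.000e-04  1.590e-02  4.200e+02]
 [ 1.750e-02 -7.000e-04  1.590e-02  3.310e+02]
 [ 3.250e-02 -1.400e-03  1.610e-02  2.820e+02]
 [ 4.750e-02 -1.080e-02  1.310e-02  5.800e+01]]
held t 85.3 open 0.033 grip 40.0 F [ 0.7  0.  -1.9] q [ 0.43  0.43 -0.96  2.02  0.08  0.68  2.57]
```

View pics/m4.png

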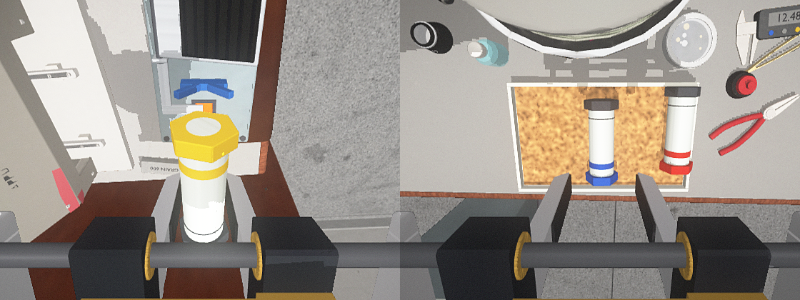

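Blue lies in the tray at (600,140). Red there has been nudged towards the back right corner, to (680,130), and may be resting on the wall, so I'll inspect it afterwards. Yellow is held level, so it gets seated and pressed now.

```bash
python3 seat.py && python3 press.py && python3 tray.py .075 .023 && python3 - <<'E'
from h import *
ctrl.movep([.47,-.417,.42],quat(0,0)[0]); T=wpose(); im,d=eyes.capture("wrist"); cv2.imwrite("pics/tr_end.png",im)
np.savez("trend.npz",im=im,d=d,p=T[0],R=T[1])
for n in("red","blue","yellow"): print(n,[(np.round(r["xyz"],3).tolist(),round(r["p"],2)) for r in eyes.pinpoint(f"capsule_{n}_mid","wrist")[:2]],[(np.round(r["xyz"],3).tolist(),round(r["p"],2)) for r in eyes.pinpoint(f"capsule_{n}","wrist")[:2]])
E
```

```text
z 0.001 df [-1.  -0.9  0.8]
open t 87.7 open 0.062 grip 0.0 F [ 0.3 -0.8 -1.1] q [ 0.3   0.59 -0.8   2.07  0.21  0.48  2.51]
[[-5.750e-02  1.200e-03  1.960e-02  1.292e+03]
 [-4.750e-02 -4.000e-04  2.160e-02  5.580e+02]
 [-3.750e-02  5.000e-04  1.680e-02  6.490e+02]
 [-2.750e-02  4.000e-04  1.720e-02  3.180e+02]
 [-1.750e-02 -8.000e-04  1.700e-02  2.760e+02]
 [-7.500e-03  1.800e-03  1.690e-02  4.040e+02]
 [ 2.500e-03  4.000e-04  1.690e-02  3.670e+02]
 [ 1.250e-02 -3.000e-04  1.700e-02  3.220e+02]
 [ 2.250e-02  9.000e-04  1.680e-02  3.060e+02]
 [ 3.250e-02  4.000e-04  1.670e-02  4.950e+02]
 [ 4.250e-02  4.000e-04  2.060e-02  4.880e+02]
 [ 5.250e-02 -1.300e-03  2.180e-02  1.940e+02]]
up t 88.5 open 0.0621 grip 0.0 F [-0.2 -0.5  0.8] q [ 0.43  0.44 -0.96  2.02  0.08  0.68  2.56]
z.045 [-3.2 -0.4  6.4]
z 0.036 0.0358 [-5.6 -0.2  8.8]
z 0.0345 0.0344 [-6.3  1.3  9.2]
z 0.033 0.0329 [-6.6  1.5  9.8]
z 0.0315 0.0319 [-10.7  -1.6  25.8]
held [-10.8  -2.2  26.7]
pressed t 94.6 open 0.0005 grip 0.0 F [ 0.5 -0.6 -0.6] q [ 0.27  0.33 -0.78  2.07  0.31  0.86  2.38]
grip t 99.5 open 0.0331 grip 45.0 F [-0.4  0.5  3.7] q [-1.23  0.68  0.9   1.99 -0.73  0.83  0.01]
over tray t 103.1 open 0.0328 grip 45.0 F [-0.2  0.1 -1.7] q [-0.21  0.57  1.08  1.71 -0.54  1.19 -0.52]
z 0.001 [-6.   7.1 25.1]
done t 107.4 open 0.0519 grip 0.0 F [ 0.  -0.1 -0.7] q [-0.17  0.62  1.03  1.76 -0.6   1.11 -0.48]
red [([0.503, -0.517, 0.023], 0.64)] [([0.559, -0.514, 0.023], 0.61)]
blue [([0.521, -0.629, 0.0], 0.25)] [([0.54, -0.41, 0.027], 0.76)]
yellow [([0.486, -0.337, 0.024], 0.87), ([0.506, -0.512, 0.02], 0.27)] [([0.544, -0.335, 0.025], 0.78)]
```

View pics/tr_end.png

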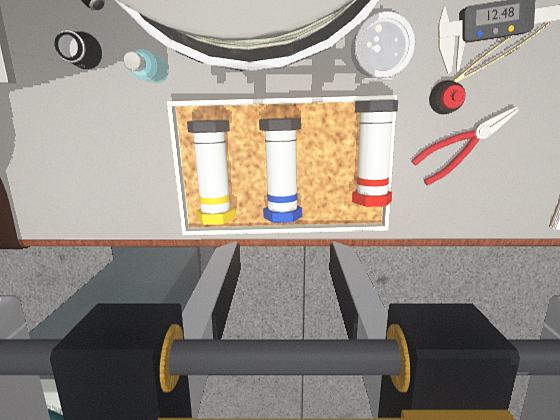

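All three lie in the tray: yellow at (210,170), blue at (282,170), red at (375,155). I'll measure red's height and tilt.

```bash
python3 - <<'E'
from h import *
f=np.load("trend.npz"); v,u=np.mgrid[:420,:560]; W=world("wrist",u,v,f["d"],(f["p"],f["R"]))
t=.023; D=W-[.487,-.417,0]; X=D[...,0]*np.cos(t)+D[...,1]*np.sin(t); Y=-D[...,0]*np.sin(t)+D[...,1]*np.cos(t)
for n,y0 in(("red",-.10),("blue",0),("yel",.075)):
    k=(abs(Y-y0)<.03)&(W[...,2]>.03)&(W[...,2]<.08)&(abs(X)<.09)
    print(n,"x",X[k].min().round(3),X[k].max().round(3),"y",Y[k].min().round(3),Y[k].max().round(3))
    for lo in np.arange(-.06,.08,.02):
        q=k&(X>lo)&(X<lo+.008)
        if q.sum()>10: print("  ",lo.round(3),np.percentile(W[q][:,2],95).round(4),Y[q].mean().round(4))
E
```

```text
red x -0.04 0.071 y -0.121 -0.079
   -0.04 0.0459 -0.0974
   -0.02 0.0425 -0.0981
   0.0 0.0425 -0.0983
   0.02 0.0424 -0.0983
   0.04 0.0422 -0.0983
   0.06 0.0456 -0.0973
blue x -0.057 0.055 y -0.018 0.024
   -0.06 0.0458 0.0025
   -0.04 0.0424 0.0027
   -0.02 0.0424 0.0027
   0.0 0.0421 0.0027
   0.02 0.0421 0.0029
   0.04 0.0453 0.0029
yel x -0.056 0.055 y 0.06 0.101
   -0.06 0.0458 0.0781
   -0.04 0.0426 0.0787
   -0.02 0.0425 0.0788
   0.0 0.0424 0.0786
   0.02 0.0425 0.079
   0.04 0.0456 0.0785
```

Red lies flat on the floor (ridge 42 mm, like the others), middle at (0.016, -0.098) in the tray frame, within limits. The hand is clear and the pedal released.

```bash
python3 - <<'E'
from h import *
st("end"); print(ticket.finish_job())
E
```

```text
end t 108.2 open 0.052 grip 0.0 F [0.3 0.1 0.4] q [-0.03  0.62  1.06  1.61 -0.57  1.24 -0.44]
the job is handed in; nothing more can be done
None
```

I seated all three capsules and pressed the pedal to its stop in the order red, blue, yellow; they now lie flat and side by side in the tray, and I handed the job in at 108 s (no verdict came back).

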